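Pair the V-blocks and lay the rod across them

TASK

Find the loose V-block that matches the one bolted to the fence and slide it along the bench, never lifting or tipping it, until it sits flush against the fence beside its mate with the grooves in line and a gap of about 50 mm between the two blocks. Then lift the copper rod up off its two hooks and lower it (do not drop it) into both grooves, lying level and about centred over the gap. Leave the lower V-block, the paste tube and the jar where they are.

Things in the scene. Friction and masses are not known exactly. Their poses are not given: they have to be found in the camera images.
- station: Fixed steel fence with a V-block bolted to it. Origin: centre of that block's underside. Block 92x92x60 mm; 90 degree V groove along y in the middle of its top, 28 mm wide, 14 deep. Fence face: plane x = +46 mm (far side), 32 high, from y = +60 to -225 mm; foot to x = +94, bolt heads 15 high. The mate belongs at the free length on the -y side (robot's right), centre at about x = 0, y = -142 mm
- tall_block: Loose dark steel V-block that matches the bolted one: 92 x 92 x 60 mm high, 0.9 kg, 90 degree V groove along its y, 28 mm wide, 14 mm deep. Origin: centre of its underside; z up. A half turn makes no difference. Flat sides, with a shallow channel 9 mm deep along the two x sides from 20 to 32 mm height
- low_block: Loose dark steel V-block that does not match: 92 x 92 mm like the others but only 42 mm high, 0.8 kg. Origin: centre of its underside. To be left where it stands
- hook_stand: Fixed stand with two upturned wire hooks. Origin: centre of the underside of its base plate, 80 (x) x 180 (y) x 12 mm. Hooks (8 mm wire) at y = +65 and -65 mm, open upward; their posts at x = +24 mm reach 144 mm height, tips at x = -22 mm 142 mm. The rod lies along y in them, its axis at about x = 0, z = 116 mm; it is clear once its axis is above 155 mm
- rod: Copper rod, 16 mm diameter, 207 mm long along its y, 0.25 kg; its x and z may be rolled about that axis. Origin: its centre (mid length, on the axis). Lying in the grooves its centre is 57 mm above the bench
- paste_tube: Tube of jointing paste, 49 x 136 x 29 mm, lying on the bench near the hook stand; origin at the centre of its underside. To be left alone
- flux_jar: Round jar with a lid, 52 mm diameter, 54 mm high, standing beyond the fence; origin at the centre of its underside. To be left alone

How it is judged:
By the outcome, as a careful person would: the job done as asked, in the order asked, and still so for the second after the job is handed in, with the robot touching nothing.
It also fails if it takes over 61 s, if anything falls off the work surface, if the arm or the gripper's body presses on something with over 40 N, if the wrist force passes 120 N, or if a joint passes its speed limit or range.

ROBOT

A 6-joint arm with a two-finger parallel gripper is mounted at the origin on a cart in front of the work surface, level with it; the furniture and walls round the work are solid. World frame = base frame: x ahead of the robot, y to its left, z up, the work surface at z = 0. Lengths are in m, angles in rad, forces in N, time in s.
With the tool pointing down it reaches from about 0.3 to 0.775 m from the base axis. Payload 14.6 kg.
Tool frame: the origin (TCP) lies on the mounting face of the last link; the fingertips stand 199 mm ahead of it and the grasp point (between the pads) lies 180 mm ahead of it; z points along the fingers, y is the direction in which the jaws open and shut (so a half turn about z gives the same grasp; the last joint's range is limited). The gripper opens to 94 mm and grips with 3 to 60 N. Pads are 16 mm wide; open, the fingers measure 119 mm over their backs; the gripper's body (75 mm by 177 mm) begins 78 mm behind the grasp point.
Start: joints at [-1.375, 0.3, 1.521, -0, 1.321, -0.067], TCP at [0.143, -0.531, 0.405] pointing down, gripper open.
Joint ranges: [-3.03, 3.03], [-0.79, 2.21], [0.23, 2.52], [-1.04, 4.18], [0, 3.07], [-2.55, 2.55]. Speed limits (rad/s): [2.22, 2.22, 2.57, 3.14, 3.14, 3.14].

INTERFACE

Orientations are given as [roll, pitch, yaw] about the fixed x, y, z axes, in that order (R = Rz(yaw) Ry(pitch) Rx(roll)).
In Python, from station import sensors, vision, job gives the robot as it stands. The module is installed in compiled form; this text tells all that it offers.
- The arm moves only by the tool arm_command, never from a script. Its argument "plan" is one flat list of numbers, 5 for each row, row after row: the closure, from -1 (fully open) to 1 (shut), so that 0 is half open, then the shift along the world's x, y, z scaled (see below), then the turn about the world's z scaled (see below). A call has 1 to 20 rows; each row is the pose to reach, as a shift and turn from the pose commanded when the call began; what a row does not reach only later rows make up. The controller multiplies each number of a shift by 400 mm and each number of a turn by 120 degrees. A row lasts 1/10 s, in which the tool goes at most 50 mm and 8.59 degrees, less where a joint would pass 70% of its speed; a pose out of reach is approached as far as the arm can. A call with a number of a shift or a turn outside -1 to 1 is refused whole. A call with a gripper value outside its range is refused whole. The fingers move at their own pace and stop on an object; "newtons" is the grip in N (left out, the last holds). Time passes only in rows, so rows that repeat a pose let the fingers close. It gives the time, the measured TCP pose, the force and the opening at its end, in the units of the state.
- sensors.get_obs(): the state, without advancing time (a new reading comes with each control period).
- vision.camera(name): name is "scene" or "top" or "wrist"; returns the picture (400x640x3 uint8, blue, green, red); there is no depth.
- vision.camera_params(name): a dict with "intrinsics" (3x3 intrinsics, pixels), "rvec" (rotation vector, rad) and "tvec" (3), from world to camera coordinates, as OpenCV has them. Camera axes: x right, y down, z forward; pixel columns grow to the right and rows downward; lengths in m; the calibration is good to about 2 mm. A picture is of the moment at which its call begins: read the wrist's pose just before it. camera_params takes no time and is no camera call; for the wrist camera it gives the pose at the moment of the call.
- job.hand_in(): hands the job in, once; it reports no verdict.
Trained networks look in the newest picture that a camera, given by its name, has taken for a name from the list of things; names that differ only in an ending like _2 or _b are one class to them, and where a whole thing is asked for, a point or a joint stands for the part that bears it (a point fixed in the world has none). Each returns a list of dicts, best first, with "confidence" (0 to 1); they miss things now and then, are a little off and sometimes report something else, mostly with a low value. They report only what shows in the picture. A call takes as long as a camera call.
- vision.search_frame(name, camera): "at" ([row, column] in pixels, amid what is visible of it).
- vision.silhouettes(name, camera): "mask" (400x640 bool, what is visible of it) and "at" ([row, column] in pixels, amid what is visible of it).
- vision.pinpoint(name, camera): "at" ([row, column] in pixels: a listed point, or the origin of a listed thing).
The state is a dict: "time_s": time; "qpos": joint angles; "joint_vel": joint speeds; "tau": joint torques, N m; "ee_pos": TCP position; "eef_rot": TCP orientation; "force": force on the tool from outside, world axes, zero at the start; "moment": the same for the moment, N m; "grip_width": finger opening in m.
Only numpy, scipy, OpenCV 4.12 (cv2) and the standard library are available. Lean on these libraries where they do the work, as an engineer would, in place of code of your own. Each camera call takes 0.05 s, during which the arm holds its last target.

## Working session

There is one attempt and no reset: what is moved stays moved. The work goes in short steps, Python scripts to look and compute and a tool call to move; the robot and the scene stay as the last step left them, time stands still between calls to the robot, and variables do not carry over. Pictures are saved under pics/ and viewed, and the job is handed in when it is done.

Besides the shell and the picture viewer there is one more tool, called after ">>>" as name(argument=value, ...) on one line, values as JSON. arm_command: Moves the arm, as the interface text tells. Its arguments: {"type":"object","properties":{"plan":{"type":"array"},"newtons":{"type":"number"}},"required":["plan"]}

```bash
mkdir -p pics; ls; python3 - <<'E'
from station import sensors, vision
import cv2
print(sensors.get_obs())
for c in ["scene","top","wrist"]:
    im=vision.camera(c); cv2.imwrite(f"pics/{c}0.png",im); p=vision.camera_params(c); print(c,p)
    for n in ["tall_block","low_block","station","hook_stand","rod","paste_tube","flux_jar"]:
        try: print(n,[(d['at'],round(d['confidence'],2)) for d in vision.pinpoint(n,c)][:3])
        except Exception as e: print(n,e)
E
```

```text
pics
{'time_s': 0.0, 'qpos': array([-1.37462938e+00,  3.00478844e-01,  1.52157332e+00, -5.35668461e-06,
        1.32068464e+00, -6.65984515e-02]), 'joint_vel': array([ 1.78915987e-03,  1.85784306e-03, -2.22444077e-03,  6.59772548e-05,
       -1.40334475e-03,  5.40103344e-04]), 'tau': array([ 1.25940158e-03, -5.31804264e+01, -3.52738094e+01,  7.08442647e-02,
        2.44195590e-02, -9.08706420e-05]), 'ee_pos': array([ 0.14285567, -0.53109406,  0.40408523]), 'eef_rot': array([-3.14045069e+00, -7.09653472e-05,  2.62766689e-01]), 'force': array([-0.20920603, -0.4142547 ,  0.36903764]), 'moment': array([-0.0404087 , -0.03147485, -0.02390264]), 'grip_width': 0.09377226855666482}
scene {'intrinsics': array([[469.34698378,   0.        , 321.9759575 ],
       [  0.        , 469.34698378, 198.2014207 ],
       [  0.        ,   0.        ,   1.        ]]), 'rvec': array([ 0.56784474, -2.39959033,  1.47067825]), 'tvec': array([0.49973665, 0.19662325, 0.82964223])}
tall_block [([326.0, 293.5], 0.83)]
low_block [([241.7, 360.0], 0.91)]
station [([285.6, 231.5], 0.59)]
hook_stand [([191.1, 354.9], 
[... 348 characters left out ...]
4929, -2.12857604,  0.19714094]), 'tvec': array([0.01907518, 0.57897276, 0.8332138 ])}
tall_block [([245.8, 212.0], 0.69)]
low_block [([242.3, 333.2], 0.92)]
station [([180.0, 231.0], 0.73)]
hook_stand []
rod [([191.7, 442.4], 0.86)]
paste_tube [([276.3, 411.3], 0.95), ([139.5, 363.1], 0.68)]
flux_jar [([136.8, 362.8], 0.62)]
wrist {'intrinsics': array([[329.61713788,   0.        , 323.50516037],
       [  0.        , 329.61713788, 200.55174796],
       [  0.        ,   0.        ,   1.        ]]), 'rvec': array([-2.33404029,  1.7900112 ,  0.2171573 ]), 'tvec': array([-0.54986367, -0.02523473,  0.39023245])}
tall_block []
low_block []
station []
hook_stand []
rod []
paste_tube []
flux_jar []
```

View pics/top0.png

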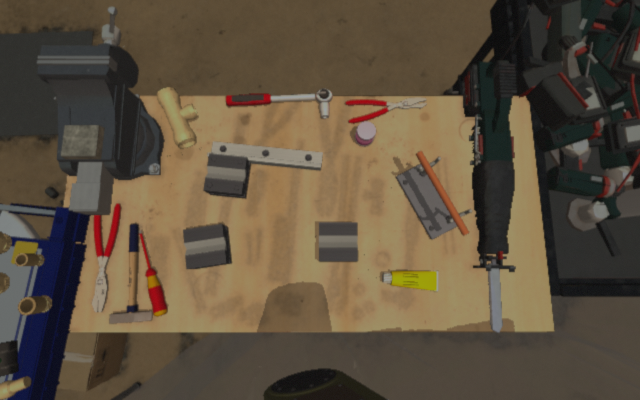

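View pics/scene0.png

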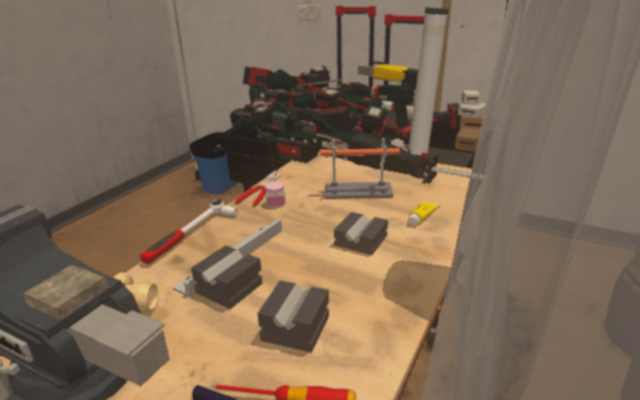

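View pics/wrist0.png

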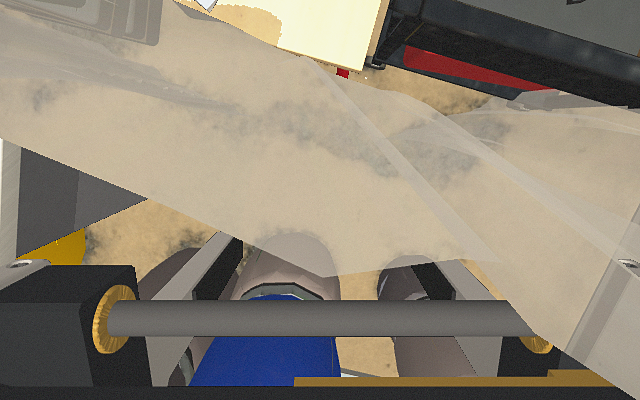

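```bash
cat > h.py <<'E'
import numpy as np, cv2
from scipy.optimize import minimize
def P(p):
    R,_=cv2.Rodrigues(np.array(p['rvec'])); return p['intrinsics'],R,np.array(p['tvec'])
def proj(p,X):
    return cv2.projectPoints(np.array(X,float).reshape(-1,3),np.array(p['rvec']),np.array(p['tvec']),np.array(p['intrinsics']),None)[0].reshape(-1,2)
def ray(p,rc,z):
    K,R,t=P(p); d=R.T@np.linalg.inv(K)@np.array([rc[1],rc[0],1.0]); c=-R.T@t
    return c+d*(z-c[2])/d[2]
def box(x0,x1,y0,y1,z0,z1): return np.array([[x,y,z] for x in(x0,x1) for y in(y0,y1) for z in(z0,z1)],float)
def place(V,x,y,a):
    c,s=np.cos(a),np.sin(a); R=np.array([[c,-s,0],[s,c,0],[0,0,1]]); return V@R.T+[x,y,0]
def render(p,parts,S=4):
    m=np.zeros((400*S,640*S),np.uint8)
    for V in parts:
        h=cv2.convexHull((((proj(p,V)+.5)*S-.5)).astype(np.float32)); cv2.fillConvexPoly(m,np.round(h).astype(np.int32),255)
    return cv2.resize(m,(640,400),interpolation=cv2.INTER_AREA)/255.
def fit(obs,parts,x0):
    # obs: list of (params,mask)
    def f(v):
        e=0
        for p,m in obs:
            r=render(p,[place(V,*v) for V in parts]); e+=np.abs(r-m).sum()/m.sum()
        return e
    best=None
    s=np.array([[0,0,0],[.02,0,0],[0,.02,0],[0,0,.2]])
    for k in range(2):
        r=minimize(f,x0,method='Nelder-Mead',options=dict(initial_simplex=np.array(x0)+s/(1+2*k),xatol=1e-4,fatol=1e-4)); x0=r.x
    return r.x,r.fun
E
python3 - <<'E'
from station import vision
from h import *
import pickle
D={}
for c in ["top","scene"]:
    im=vision.camera(c); D[c]=dict(im=im,p=vision.camera_params(c))
    for n in ["tall_block","low_block","station","hook_stand","rod","paste_tube","flux_jar"]:
        D[c][n]=vision.silhouettes(n,c)
        print(c,n,[(np.round(d['at']),round(d['confidence'],2),d['mask'].sum()) for d in D[c][n]][:3])
pickle.dump(D,open('D.pkl','wb'))
p=D['top']['p']
print('tall',ray(p,(245.8,212),0),'low',ray(p,(242.3,333.2),0),'st',ray(p,(180,231),0),'rod',ray(p,(191.7,442.4),.116))
im=D['top']['im']
cv2.imwrite('pics/topz.png',cv2.resize(im[80:280,170:370],(800,800),interpolation=cv2.INTER_CUBIC)[:600])
cv2.imwrite('pics/hookz.png',cv2.resize(im[120:270,350:550],(800,600),interpolation=cv2.INTER_CUBIC))
E
```

```text
top tall_block [(array([247., 206.]), 0.73, np.int64(1785))]
top low_block [(array([243., 337.]), 0.69, np.int64(1463))]
top station [(array([162., 239.]), 0.6, np.int64(3492))]
top hook_stand [(array([202., 424.]), 0.63, np.int64(2110))]
top rod [(array([193., 445.]), 0.87, np.int64(715))]
top paste_tube [(array([277., 413.]), 0.78, np.int64(905)), (array([200., 423.]), 0.39, np.int64(2101))]
top flux_jar [(array([135., 363.]), 0.57, np.int64(391))]
scene tall_block [(array([314., 291.]), 0.61, np.int64(3856))]
scene low_block [(array([233., 358.]), 0.76, np.int64(1726))]
scene station [(array([273., 231.]), 0.65, np.int64(4231))]
scene hook_stand [(array([186., 355.]), 0.58, np.int64(1304))]
scene rod [(array([152., 363.]), 0.83, np.int64(399))]
scene paste_tube [(array([209., 419.]), 0.68, np.int64(392))]
scene flux_jar [(array([233., 359.]), 0.45, np.int64(1738))]
tall [0.47194729 0.28167093 0.        ] low [ 0.47988774 -0.01613377  0.        ] st [0.63779268 0.24178431 0.        ] rod [ 0.58282915 -0.25378423  0.116     ]
```

View pics/topz.png

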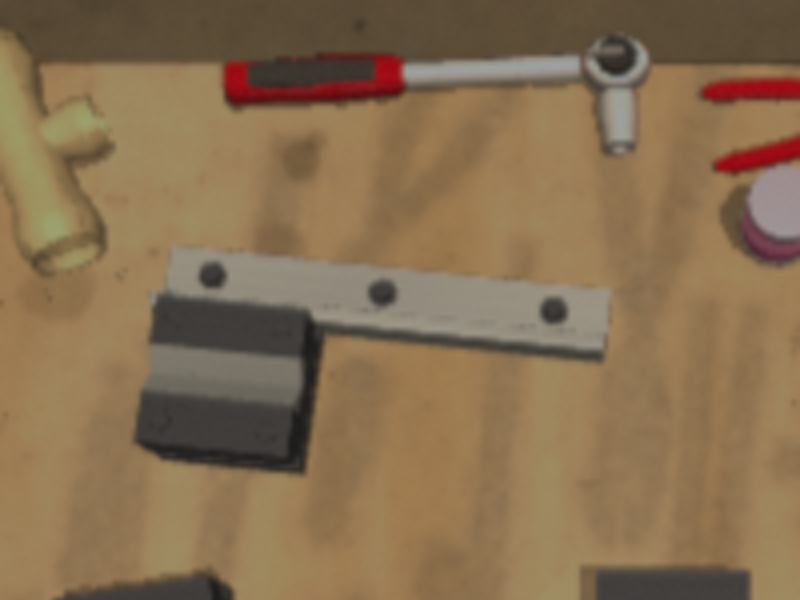

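View pics/hookz.png

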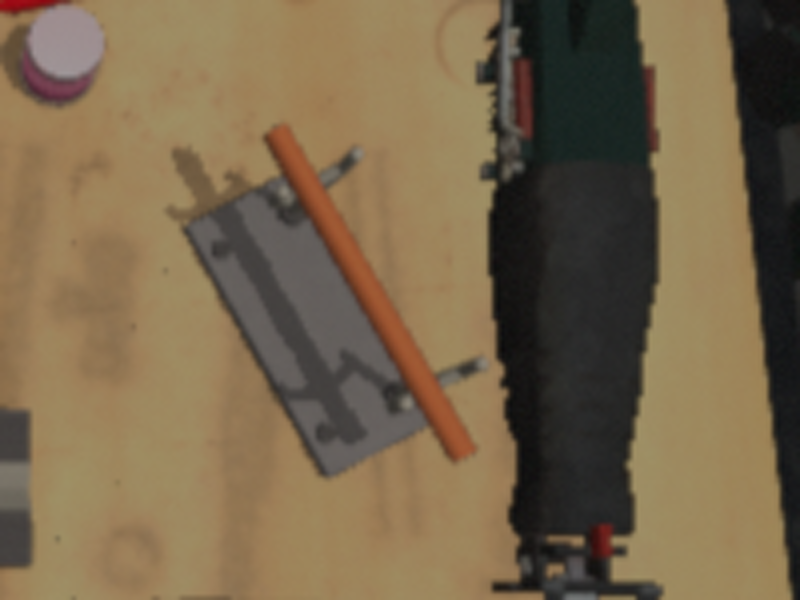

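```bash
python3 - <<'E'
from h import *
import pickle
D=pickle.load(open('D.pkl','rb'))
T,S=D['top'],D['scene']
def go(n,parts,x0,cams=("top","scene")):
    for cs in [cams]+[(c,) for c in cams]:
        x,f=fit([(D[c]['p'],D[c][n][0]['mask'].astype(float)) for c in cs],parts,x0)
        print(n,cs,np.round(x,4),np.degrees(x[2]).round(2),round(f/len(cs),3))
go('tall_block',[box(-.046,.046,-.046,.046,0,.06)],[.472,.282,0.05])
go('low_block',[box(-.046,.046,-.046,.046,0,.042)],[.48,-.016,0])
go('station',[box(-.046,.046,-.046,.046,0,.06),box(.046,.054,-.225,.06,0,.032),box(.046,.094,-.225,.06,0,.010)],[.638,.242,-.1])
th=np.linspace(0,2*np.pi,24)
rod=np.array([[.008*np.cos(t),y,.116+.008*np.sin(t)] for t in th for y in(-.1035,.1035)])
go('rod',[rod],[.583,-.254,.5])
hs=[box(-.04,.04,-.09,.09,0,.012)]
for y in(-.065,.065):
    hs+=[box(.02,.028,y-.004,y+.004,0,.144),box(-.026,-.018,y-.004,y+.004,.11,.142),box(-.026,.028,y-.004,y+.004,.1,.108)]
go('hook_stand',hs+[rod],[.583,-.254,.5])
E
```

```text
tall_block ('top', 'scene') [0.4694 0.2826 0.1548] 8.87 0.061
tall_block ('top',) [0.4694 0.2831 0.1431] 8.2 0.067
tall_block ('scene',) [0.4693 0.2816 0.1713] 9.81 0.044
low_block ('top', 'scene') [ 0.4811 -0.0265  0.011 ] 0.63 0.065
low_block ('top',) [ 0.4802 -0.0261 -0.0054] -0.31 0.07
low_block ('scene',) [ 0.4811 -0.0285  0.0102] 0.58 0.052
station ('top', 'scene') [ 0.6409  0.243  -0.1023] -5.86 0.059
station ('top',) [ 0.6405  0.2434 -0.1094] -6.27 0.071
station ('scene',) [ 0.6409  0.242  -0.099 ] -5.67 0.044
rod ('top', 'scene') [ 0.6076 -0.3264  0.4103] 23.51 1.513
rod ('top',) [ 0.6111 -0.2451  0.5446] 31.2 1.778
rod ('scene',) [ 0.6287 -0.3303  0.4515] 25.87 1.227
hook_stand ('top', 'scene') [ 0.5861 -0.2506  2.0248] 116.01 0.496
hook_stand ('top',) [ 0.5794 -0.2419  1.9713] 112.95 0.414
hook_stand ('scene',) [ 0.6466 -0.2807  0.4646] 26.62 1.171
```

```bash
python3 - <<'E'
from h import *
import pickle
D=pickle.load(open('D.pkl','rb'))
def go(n,parts,x0,cams=("top","scene")):
    for cs in [cams]+[(c,) for c in cams]:
        x,f=fit([(D[c]['p'],D[c][n][0]['mask'].astype(float)) for c in cs],parts,x0)
        print(n,cs,np.round(x,4),np.degrees(x[2]).round(2),round(f/len(cs),3))
th=np.linspace(0,2*np.pi,24)
rod=np.array([[.008*np.cos(t),y,.116+.008*np.sin(t)] for t in th for y in(-.1035,.1035)])
go('rod',[rod],[.583,-.254,-1.05])
hs=[box(-.04,.04,-.09,.09,0,.012)]
for y in(-.065,.065):
    hs+=[box(.02,.028,y-.004,y+.004,0,.144),box(-.026,-.018,y-.004,y+.004,.11,.142),box(-.026,.028,y-.004,y+.004,.1,.108)]
go('hook_stand',hs,[.583,-.254,-1.05])
go('hook_stand',hs,[.583,-.254,2.09])
go('paste_tube',[box(-.0245,.0245,-.068,.068,0,.029)],[.4,-.2,1.6])
for r in D['top']['rod'][:1]:
    m=r['mask']; print(np.argwhere(m).min(0),np.argwhere(m).max(0))
E
```

```text
rod ('top', 'scene') [ 0.5826 -0.2522 -1.1027] -63.18 0.22
rod ('top',) [ 0.5827 -0.2518 -1.1014] -63.1 0.083
rod ('scene',) [ 0.5833 -0.255  -1.0939] -62.68 0.314
hook_stand ('top', 'scene') [ 0.5855 -0.2511 -1.0993] -62.99 0.2
hook_stand ('top',) [ 0.583  -0.2502 -1.086 ] -62.22 0.236
hook_stand ('scene',) [ 0.5874 -0.2548 -1.1014] -63.1 0.145
hook_stand ('top', 'scene') [ 0.5866 -0.2517  2.0432] 117.07 0.22
hook_stand ('top',) [ 0.5829 -0.2491  2.0229] 115.9 0.22
hook_stand ('scene',) [ 0.5872 -0.2531  2.0425] 117.03 0.187
paste_tube ('top', 'scene') [ 0.3888 -0.1982  3.2347] 185.34 0.833
paste_tube ('top',) [ 0.3956 -0.1985  3.0337] 173.82 0.425
paste_tube ('scene',) [ 0.4186 -0.1783  1.9331] 110.76 2.084
[151 417] [234 468]
```

>>> arm_command(plan=[0,0.64,0.97,0,0.5,0,0.64,0.97,0,0.5,0,0.64,0.97,0,0.5,0,0.64,0.97,0,0.5,0,0.64,0.97,0,0.5,0,0.64,0.97,0,0.5,0,0.64,0.97,0,0.5,0,0.64,0.97,0,0.5,0,0.64,0.97,0,0.5,0,0.64,0.97,0,0.5,0,0.64,0.97,0,0.5,0,0.64,0.97,0,0.5], newtons=20)

```text
time_s: 3.2
ee_pos: [0.3987, -0.1434, 0.4046]
eef_rot: [-3.142, 0.0, 1.311]
force: [-0.3, 0.1, -0.1]
grip_width: 0.0471
```

>>> arm_command(plan=[0,0.14,0.98,0,0.2,0,0.14,0.98,0,0.2,0,0.14,0.98,0,0.2,0,0.14,0.98,0,0.2,0,0.14,0.98,0,0.2,0,0.14,0.98,0,0.2,0,0.14,0.98,0,0.2,0,0.14,0.98,0,0.2,0,0.14,0.98,0,0.2,0,0.14,0.98,0,0.2])

```text
time_s: 4.2
ee_pos: [0.4553, 0.2482, 0.4042]
eef_rot: [-3.141, 0.0, 1.729]
force: [0.6, -0.6, -0.0]
grip_width: 0.0469
```

>>> arm_command(plan=[0,0,0.3,0,0,0,0,0.3,0,0,0,0,0.3,0,0,0,0,0.3,-0.1,0,0,0,0.3,-0.2,0,0,0,0.3,-0.3,0,0,0,0.3,-0.3,0])

```text
time_s: 4.9
ee_pos: [0.4551, 0.3664, 0.2802]
eef_rot: [-3.134, 0.004, 1.726]
force: [-0.3, 0.6, 0.2]
grip_width: 0.0469
```

```bash
python3 - <<'E'
from station import sensors, vision
from h import *
o=sensors.get_obs(); print(o['time_s'],o['ee_pos'],o['eef_rot'],o['force'])
for c in ['top','wrist']: cv2.imwrite(f'pics/{c}1.png',vision.camera(c))
p=vision.camera_params('wrist')
# expected block corners in wrist
V=place(box(-.046,.046,-.046,.046,0,.06),.4694,.2826,.1548); print(proj(p,V).round())
E
```

```text
4.9 [0.45506646 0.36636405 0.28024274] [-3.13421119  0.00381294  1.72639179] [-0.33799406  0.58218093  0.20470734]
[[275. 342.]
 [263. 394.]
 [271. 250.]
 [257. 283.]
 [373. 342.]
 [385. 394.]
 [377. 250.]
 [391. 283.]]
```

View pics/top1.png

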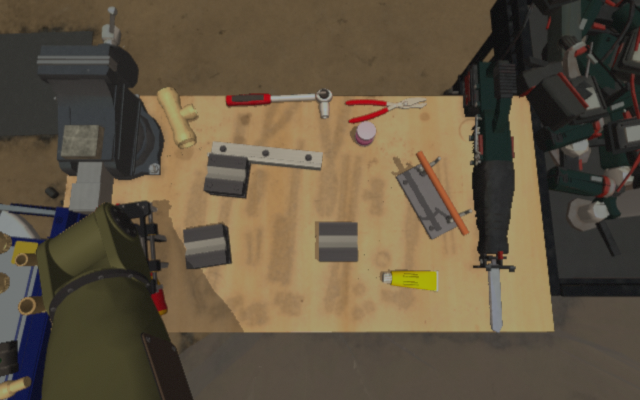

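View pics/wrist1.png

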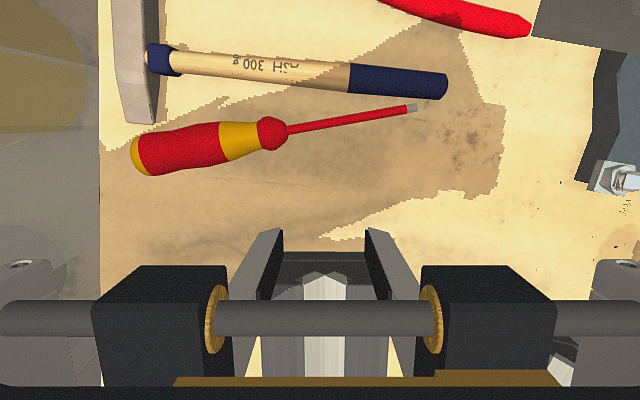

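>>> arm_command(plan=[0,0,0,-0.1,0,0,0,0,-0.19,0,0,0,0,-0.19,0,0,0.005,-0.03,-0.19,0,0,0.01,-0.05,-0.19,0,0,0.015,-0.07,-0.19,0,0,0.015,-0.08,-0.19,0,0,0.015,-0.08,-0.19,0])

```text
time_s: 5.8
ee_pos: [0.4612, 0.3364, 0.2096]
eef_rot: [3.14, -0.001, 1.728]
force: [-0.1, 0.5, -0.0]
grip_width: 0.0471
```

>>> arm_command(plan=[0,0.001,-0.01,0,0,0,0.004,-0.03,0,-0.005,0,0.007,-0.053,0,-0.012,0,0.01,-0.076,0,-0.02,0,0.013,-0.099,0,-0.027,0,0.016,-0.122,0,-0.035,0,0.019,-0.145,0,-0.042,0,0.022,-0.168,0,-0.05,0,0.025,-0.191,0,-0.057,0,0.028,-0.214,0,-0.065,0,0.031,-0.237,0,-0.072,0,0.034,-0.26,0,-0.08,0,0.037,-0.283,0,-0.087,0,0.04,-0.306,0,-0.095,0,0.043,-0.329,0,-0.102,0,0.047,-0.352,0,-0.11,0,0.05,-0.375,0,-0.117,0,0.052,-0.395,0,-0.125,0,0.054,-0.41,0,-0.125,0,0.054,-0.415,0,-0.125])

```text
time_s: 7.8
ee_pos: [0.4827, 0.1712, 0.2093]
eef_rot: [3.14, -0.001, 1.467]
force: [-0.1, 8.6, 5.9]
grip_width: 0.0469
```

```bash
cat > look.py <<'E'
import sys
from station import sensors, vision
from h import *
def look(names,cams=("top","scene")):
    ob={}
    for c in cams:
        vision.camera(c)
        for n in names:
            r=vision.silhouettes(n,c)
            if r: ob[n,c]=(vision.camera_params(c),r[0]['mask'].astype(float))
    return ob
TALL=[box(-.046,.046,-.046,.046,0,.06)]
E
python3 - <<'E'
from look import *
o=sensors.get_obs(); print(o['time_s'],o['ee_pos'],o['eef_rot'],o['force'])
for c in ['top','scene']: cv2.imwrite(f'pics/{c}2.png',vision.camera(c))
ob=look(['tall_block'])
for k,v in ob.items(): print(k,fit([v],TALL,[.477,.117,-.1]))
E
```

```text
7.8 [0.48272452 0.1711513  0.20933358] [ 3.14032934e+00 -1.48068567e-03  1.46697033e+00] [-0.05152621  8.55579623  5.93141301]
('tall_block', 'top') (array([ 0.47486807,  0.10566706, -0.11464066]), np.float64(0.39507357019346834))
```

View pics/top2.png

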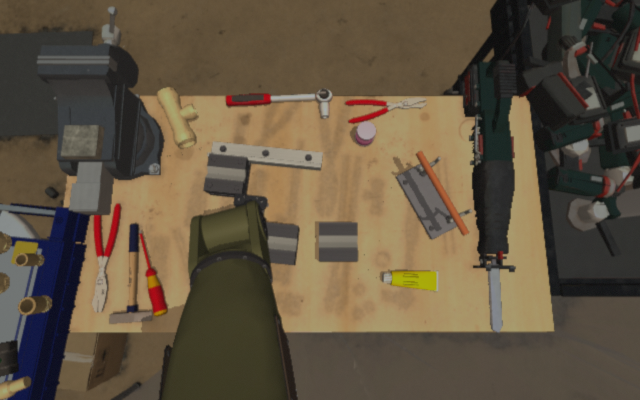

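View pics/scene2.png

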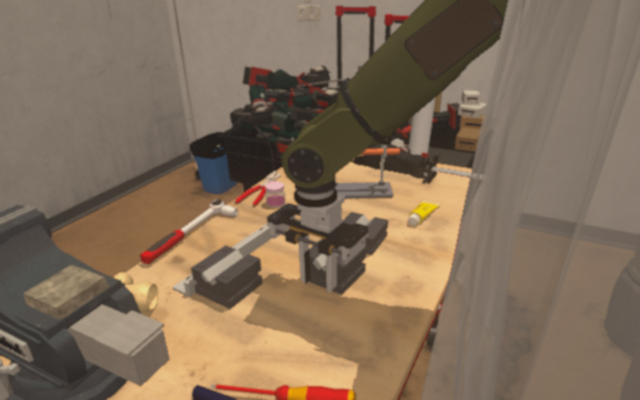

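>>> arm_command(plan=[0,0,0.03,0,0,0,0,0.06,0,0,0,0,0.06,0.1,0,0,0,0.06,0.2,0,0,-0.1,0.06,0.3,-0.1,0,-0.2,-0.06,0.3,-0.3,0,-0.205,-0.115,0.3,-0.75,0,-0.205,-0.115,0.3,-0.75,0,-0.205,-0.115,0.3,-0.75,0,-0.205,-0.115,0.3,-0.75,0,-0.205,-0.115,0.3,-0.75,0,-0.205,-0.115,0.3,-0.75,0,-0.205,-0.115,0.3,-0.75,0,-0.205,-0.115,0.3,-0.75])

```text
time_s: 9.5
ee_pos: [0.4004, 0.1256, 0.3285]
eef_rot: [3.141, 0.001, -0.038]
force: [0.4, 0.0, 0.0]
grip_width: 0.0471
```

```bash
python3 - <<'E'
from look import *
o=sensors.get_obs(); print(o['time_s'],o['ee_pos'],o['eef_rot'],o['force'])
for c in ['top','scene','wrist']: cv2.imwrite(f'pics/{c}3.png',vision.camera(c))
ob=look(['tall_block'])
for k,v in ob.items(): print(k,v[1].sum(),fit([v],TALL,[.477,.117,-.1]))
E
```

```text
9.5 [0.40042658 0.12561231 0.32850954] [ 3.14119235e+00  6.90795231e-04 -3.84397014e-02] [0.38519022 0.0421538  0.01108053]
('tall_block', 'top') 1172.0 (array([ 0.48139091,  0.11632398, -0.12789401]), np.float64(0.4354647661112226))
('tall_block', 'scene') 2768.0 (array([ 0.4765598 ,  0.11567353, -0.08422237]), np.float64(0.0480009633911368))
```

View pics/top3.png

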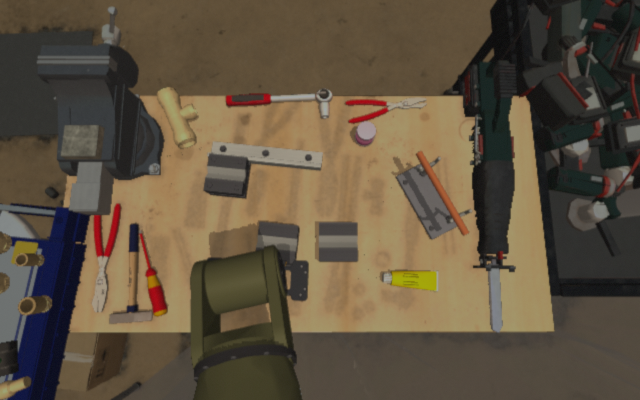

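View pics/wrist3.png

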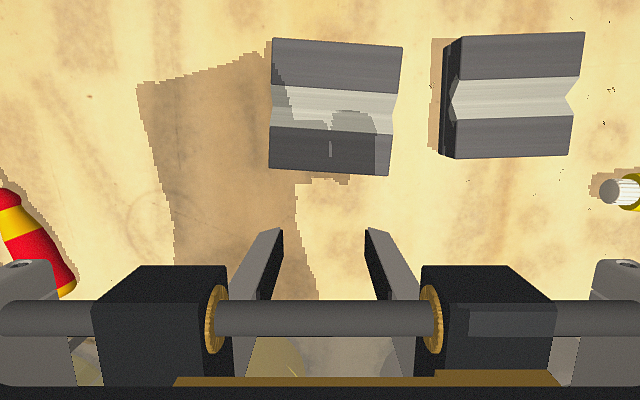

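```bash
python3 - <<'E'
from look import *
p=vision.camera_params('wrist')
c=[ray(p,(r,q),.06) for q,r in [(272,38),(403,47),(388,175),(269,167)]]
for a in c: print(a.round(4))
c=np.array(c); print(c.mean(0), [np.linalg.norm(c[i]-c[i-1]).round(4) for i in range(4)])
r=vision.silhouettes('tall_block','wrist')
print([(d['at'],d['confidence'],d['mask'].sum()) for d in r])
for d in r[:1]: print(fit([(p,d['mask'].astype(float))],TALL,[.477,.117,-.1]))
E
```

```text
[0.5249 0.1571 0.06  ]
[0.5164 0.0661 0.06  ]
[0.4263 0.075  0.06  ]
[0.4352 0.1655 0.06  ]
[0.47567785 0.1159174  0.06      ] [np.float64(0.0901), np.float64(0.0914), np.float64(0.0905), np.float64(0.0909)]
[([106.9, 330.6], 0.76, np.int64(16305))]
(array([ 0.47552024,  0.11628593, -0.09932562]), np.float64(0.02137393197082574))
```

>>> arm_command(plan=[0,-0.01,0,0,0,0,-0.01,0,-0.1,0,0,-0.01,0,-0.2,0,0,-0.01,0,-0.3,0,0,-0.01,0,-0.3,0])

```text
time_s: 10.4
ee_pos: [0.3951, 0.1246, 0.2052]
eef_rot: [3.14, 0.008, -0.032]
force: [-0.4, -0.7, 0.4]
grip_width: 0.0469
```

>>> arm_command(plan=[0,0,0,0,-0.033,0,0.02,-0.003,0,-0.033,0,0.04,-0.006,0,-0.033,0,0.055,-0.007,0,-0.033,0,0.06,-0.007,0,-0.033,0,0.06,-0.007,0,-0.033])

```text
time_s: 11.0
ee_pos: [0.4208, 0.122, 0.2089]
eef_rot: [-3.142, -0.0, -0.102]
force: [0.4, 0.5, -0.6]
grip_width: 0.0471
```

>>> arm_command(plan=[0,0.01,-0.001,0,0,0,0.03,-0.003,0,0,0,0.053,-0.005,0,0,0,0.076,-0.008,0,0,0,0.099,-0.01,0,0,0,0.122,-0.012,0,0,0,0.145,-0.015,0,0,0,0.168,-0.017,0,0,0,0.191,-0.019,0,0,0,0.214,-0.022,0,0,0,0.237,-0.024,0,0,0,0.26,-0.026,0,0,0,0.283,-0.029,0,0,0,0.306,-0.031,0,0,0,0.325,-0.033,0,0,0,0.34,-0.035,0,0,0,0.35,-0.036,0,0,0,0.35,-0.036,0,0])

```text
time_s: 12.8
ee_pos: [0.5606, 0.1077, 0.2086]
eef_rot: [3.142, 0.001, -0.102]
force: [-1.4, -0.0, -0.1]
grip_width: 0.0472
```

```bash
python3 - <<'E'
from look import *
o=sensors.get_obs(); print(o['time_s'],o['ee_pos'],o['eef_rot'],o['force'])
for c in ['top','scene','wrist']: cv2.imwrite(f'pics/{c}4.png',vision.camera(c))
ob=look(['tall_block','station'],['top','scene','wrist'])
ST=[box(-.046,.046,-.046,.046,0,.06),box(.046,.054,-.225,.06,0,.032),box(.046,.094,-.225,.06,0,.010)]
for k,v in ob.items(): print(k,v[1].sum(),fit([v],TALL if k[0][0]=='t' else ST,[.617,.103,-.1] if k[0][0]=='t' else [.641,.243,-.1]))
E
```

```text
12.8 [0.56063263 0.10769935 0.20857309] [ 3.14151872e+00  5.39382121e-04 -1.01548061e-01] [-1.40965947 -0.04344703 -0.11032958]
('station', 'top') 2827.0 (array([ 0.64094419,  0.24297232, -0.10254052]), np.float64(0.3212509623587673))
('tall_block', 'scene') 1414.0 (array([ 0.61658155,  0.10185505, -0.1537384 ]), np.float64(0.7784424660953491))
('tall_block', 'wrist') 55347.0 (array([ 0.61512838,  0.10186232, -0.10030726]), np.float64(0.02377981058540821))
('station', 'wrist') 45802.0 (array([ 0.64058945,  0.24281476, -0.08208654]), np.float64(0.039239403022900785))
```

View pics/top4.png

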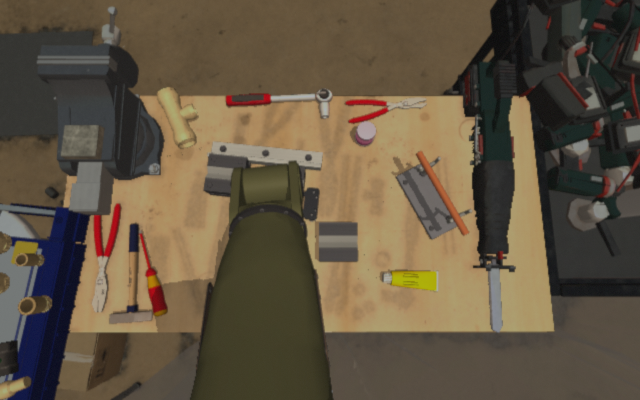

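View pics/wrist4.png

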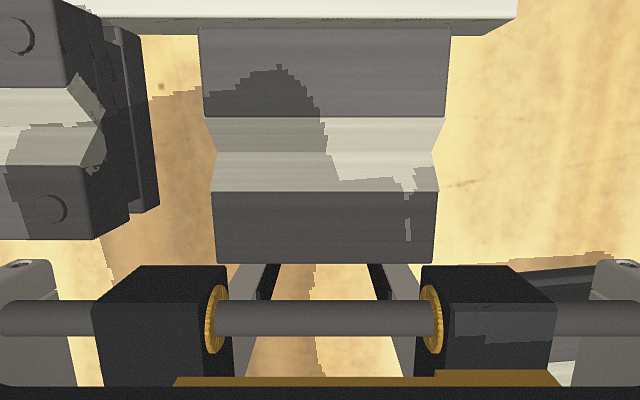

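View pics/scene4.png

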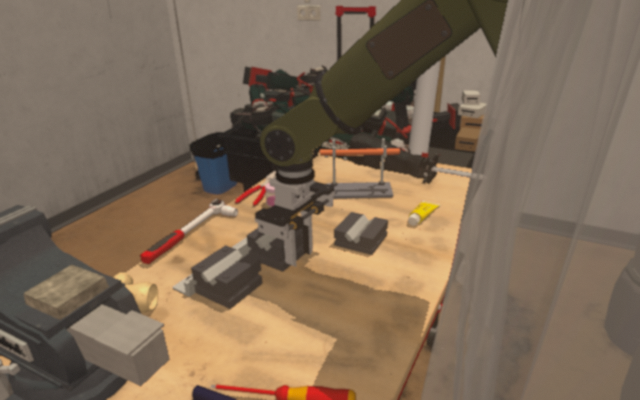

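>>> arm_command(plan=[0,0.01,-0.001,0,0,0,0.018,-0.002,0,0,0,0.023,-0.002,0,0,0,0.025,-0.003,0,0,0,0.025,-0.003,0,0])

```text
time_s: 13.9
ee_pos: [0.5702, 0.1067, 0.2086]
eef_rot: [3.142, 0.002, -0.102]
force: [-6.0, 0.4, 3.2]
grip_width: 0.0468
```

>>> arm_command(plan=[0,0.0025,0,0,0,0,0.0025,0,0,0])

```text
time_s: 14.1
ee_pos: [0.571, 0.1067, 0.2086]
eef_rot: [3.141, 0.003, -0.102]
force: [-8.4, 0.8, 5.7]
grip_width: 0.0468
```

>>> arm_command(plan=[0,0.0025,0,0,0,0,0.0025,0,0,0])

```text
time_s: 14.3
ee_pos: [0.5715, 0.1068, 0.2086]
eef_rot: [3.141, 0.005, -0.102]
force: [-17.8, -0.2, 11.8]
grip_width: 0.047
```

>>> arm_command(plan=[0,0.002,0,0,0,0,0.002,0,0,0])

```text
time_s: 14.5
ee_pos: [0.5719, 0.1068, 0.2086]
eef_rot: [3.141, 0.007, -0.102]
force: [-25.7, 1.4, 16.6]
grip_width: 0.0471
```

```bash
python3 - <<'E'
from look import *
im=vision.camera('wrist'); cv2.imwrite('pics/wrist5.png',cv2.resize(im[0:240,100:500],(800,480),interpolation=cv2.INTER_CUBIC))
ob=look(['tall_block'],['wrist'])
for k,v in ob.items(): print(k,fit([v],TALL,[.626,.102,-.1]))
E
```

```text
('tall_block', 'wrist') (array([ 0.6252687 ,  0.10094655, -0.09966397]), np.float64(0.027349067275740754))
```

View pics/wrist5.png

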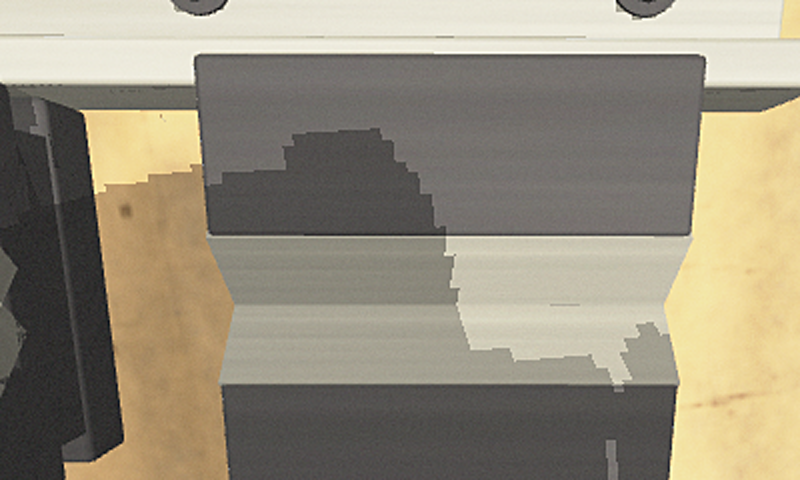

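>>> arm_command(plan=[0,-0.01,0.001,0,0,0,-0.05,0.005,0,0,0,-0.1,0.01,0,0,0,-0.15,0.05,0.1,0,0,-0.18,0.1,0.2,0,0,-0.18,0.15,0.3,0,0,-0.18,0.17,0.4,0,0,-0.18,0.17,0.45,0,0,-0.18,0.17,0.45,0])

```text
time_s: 15.55
ee_pos: [0.5013, 0.1748, 0.3916]
eef_rot: [-3.14, -0.005, -0.102]
force: [0.9, -1.1, -0.3]
grip_width: 0.0469
```

```bash
python3 - <<'E'
from look import *
o=sensors.get_obs(); print(o['time_s'],o['ee_pos'],o['eef_rot'],o['force'])
ob=look(['tall_block','station'],['wrist'])
im=vision.camera('wrist'); cv2.imwrite('pics/wrist6.png',im)
p=vision.camera_params('wrist')
ST=[box(-.046,.046,-.046,.046,0,.06),box(.046,.054,-.225,.06,0,.032),box(.046,.094,-.225,.06,0,.010)]
for k,v in ob.items(): print(k,v[1].sum(),fit([v],TALL if k[0][0]=='t' else ST,[.627,.103,-.1] if k[0][0]=='t' else [.641,.243,-.1]))
E
```

```text
15.55 [0.50132531 0.17477649 0.39163496] [-3.13961819 -0.00512581 -0.10152708] [ 0.89170545 -1.08345827 -0.3455769 ]
('tall_block', 'wrist') 11173.0 (array([ 0.62345866,  0.10119732, -0.10639033]), np.float64(0.030691986809939228))
('station', 'wrist') 12509.0 (array([ 0.63785915,  0.23861954, -0.04799702]), np.float64(0.1073137928926467))
```

View pics/wrist6.png

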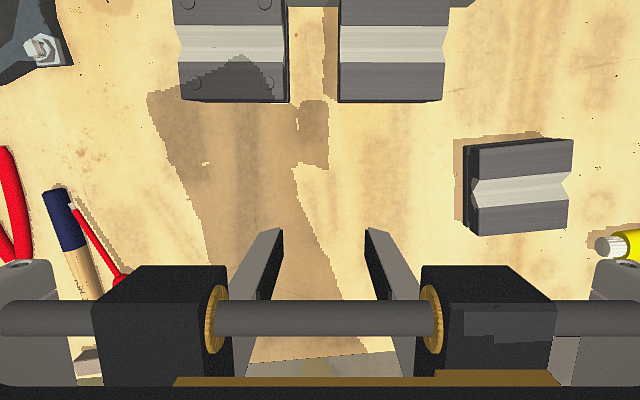

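```bash
python3 - <<'E'
import cv2
im=cv2.imread('pics/wrist6.png')
cv2.imwrite('pics/w6z.png',cv2.resize(im[0:110,250:380],None,fx=5.4,fy=5.4,interpolation=cv2.INTER_CUBIC))
cv2.imwrite('pics/w6y.png',cv2.resize(im[0:120,165:460],None,fx=2.7,fy=2.7,interpolation=cv2.INTER_CUBIC))
E
```

```text
(no output)
```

View pics/w6z.png

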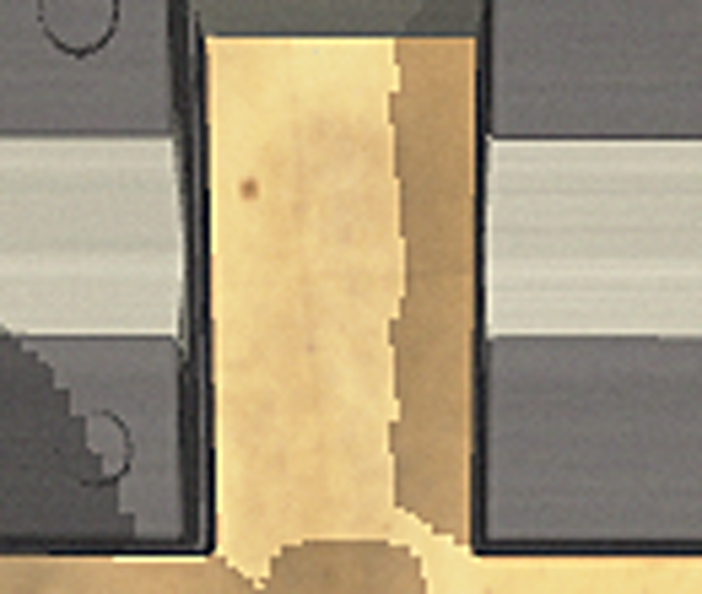

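View pics/w6y.png

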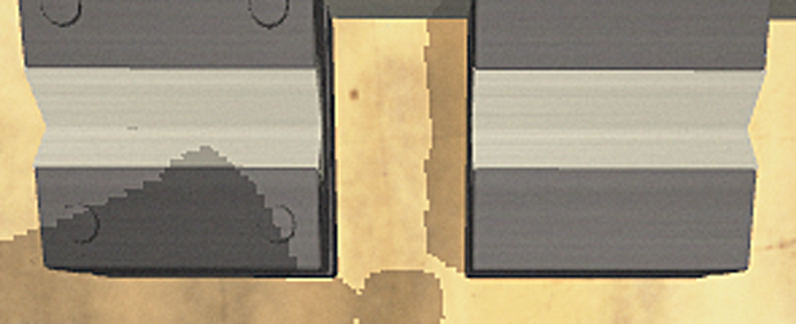

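```bash
python3 - <<'E'
from look import *
p=vision.camera_params('wrist')
f=lambda u,v,z: ray(p,((v+.5)/5.4-.5,(u+.5)/5.4-.5+250),z)
g=lambda u,v,z: ray(p,((v+.5)/2.7-.5,(u+.5)/2.7-.5+165),z)
a,b=f(186,540,.06),f(488,540,.06); print('top',a,b,np.linalg.norm(a-b))
a,b=f(211,552,.0),f(476,552,.0); print('bot',a,b,np.linalg.norm(a-b))
a,b=f(176,137,.06),f(491,138,.06); print('groove far',a,b,np.linalg.norm(a-b))
a2,b2=f(183,337,.06),f(488,337,.06); print('groove near',a2,b2,np.linalg.norm(a2-b2))
print(np.linalg.norm(b2-b))
c=g(767,69,.06); d=g(756,168,.06); print(c,d,np.linalg.norm(c-b),np.linalg.norm(d-b2))
e=g(25,67,.06);h=g(36,166,.06); print(e,h,np.linalg.norm(e-a),np.linalg.norm(h-a2))
print('mid tall',(b+b2+c+d)/4,'mid bolted',(a+a2+e+h)/4)
v=(c+d)/2-(e+h)/2; print('ang',np.degrees(np.arctan2(v[0],-v[1])))
E
```

```text
top [0.58942737 0.20033891 0.06      ] [0.58430774 0.15065862 0.06      ] 0.04994338154982851
bot [0.590538   0.20214084 0.        ] [0.58515998 0.14995788 0.        ] 0.05245936833470554
groove far [0.64972258 0.19393677 0.06      ] [0.64452039 0.14470852 0.06      ] 0.04950235575602741
groove near [0.62053502 0.19670589 0.06      ] [0.61550487 0.14782112 0.06      ] 0.04914288903943585
0.029181993881939747
[0.63505225 0.05326564 0.06      ] [0.60624762 0.05712115 0.06      ] 0.09193174325004741 0.0911711594017657
[0.65945604 0.28516825 0.06      ] [0.6305857  0.28778086 0.06      ] 0.09174924817281756 0.09162787102067797
mid tall [0.62533128 0.10072911 0.06      ] mid bolted [0.64007483 0.24089794 0.06      ]
ang -6.015265920317227
```

>>> arm_command(plan=[0,-0.1,-0.97,0.05,0,0,-0.1,-0.97,0.05,0,0,-0.1,-0.97,0.05,0,0,-0.1,-0.97,0.05,0,0,-0.1,-0.97,0.05,0,0,-0.1,-0.97,0.05,0,0,-0.1,-0.97,0.05,0,0,-0.1,-0.97,0.05,0.14,0,-0.1,-0.97,0.05,0.26,0,-0.1,-0.97,0.05,0.26,0,-0.1,-0.97,0.05,0.26,0,-0.1,-0.97,0.05,0.26])

```text
time_s: 16.95
ee_pos: [0.4612, -0.2138, 0.4074]
eef_rot: [-3.14, 0.001, 0.444]
force: [-0.6, -0.6, 0.3]
grip_width: 0.047
```

```bash
python3 - <<'E'
from look import *
o=sensors.get_obs(); print(o['time_s'],o['ee_pos'],o['eef_rot'],o['force'])
im=vision.camera('wrist'); cv2.imwrite('pics/wrist7.png',im)
p=vision.camera_params('wrist')
r=vision.silhouettes('rod','wrist'); print([(d['at'],d['confidence'],d['mask'].sum()) for d in r])
th=np.linspace(0,2*np.pi,24)
rod=np.array([[.008*np.cos(t),y,.116+.008*np.sin(t)] for t in th for y in(-.1035,.1035)])
if r: print(fit([(p,r[0]['mask'].astype(float))],[rod],[.583,-.254,-1.1]))
E
```

```text
16.95 [ 0.46120395 -0.21379123  0.40736005] [-3.13984710e+00  1.27395188e-03  4.43521031e-01] [-0.57944217 -0.63253811  0.31046285]
[]
```

View pics/wrist7.png

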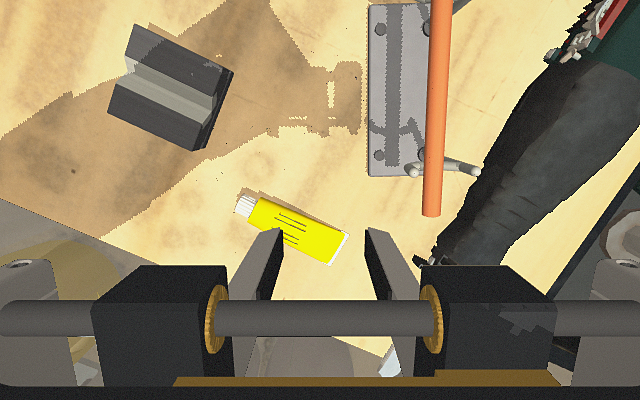

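```bash
python3 - <<'E'
from look import *
p=vision.camera_params('wrist')
im=cv2.imread('pics/wrist7.png').astype(int)
B,G,R=im[...,0],im[...,1],im[...,2]
m=(R>G*1.35)&(R>120)&(B<120); m[:,:410]=0; m[:,470:]=0; m[225:]=0
rows=[r for r in range(2,208) if m[r].sum()>8]
c=np.array([[r,np.mean(np.nonzero(m[r])[0])] for r in rows]); 
k=np.polyfit(c[:,0],c[:,1],1); print(k,np.std(c[:,1]-np.polyval(k,c[:,0])), m[100].sum())
end=max(r for r in range(225) if m[r].sum()>8); print('end row',end)
a=ray(p,(end,np.polyval(k,end)),.112); a2=ray(p,(end,np.polyval(k,end)),.116)
b=ray(p,(5,np.polyval(k,5)),.116); d=(b-a2)/np.linalg.norm(b-a2); print(a2,b,'dir',np.degrees(np.arctan2(d[1],d[0])), 'center',a2+.1035*d)
cv2.imwrite('pics/m7.png',m.astype(np.uint8)*255)
E
```

```text
[-5.25523004e-02  4.42074008e+02] 0.2544524508659558 20
end row 216
[ 0.48908909 -0.30185551  0.116     ] [ 0.63483534 -0.22843891  0.116     ] dir 26.73571732305318 center [ 0.58152402 -0.25529336  0.116     ]
```

>>> arm_command(plan=[0,0.1,-0.033,0,0.011,0,0.2,-0.067,0,0.011,0,0.302,-0.1,0,0.011,0,0.302,-0.1,0,0.011,0,0.302,-0.1,-0.05,0.011,0,0.302,-0.1,-0.1,0.011,0,0.302,-0.1,-0.1,0.011])

```text
time_s: 17.75
ee_pos: [0.5815, -0.2532, 0.3658]
eef_rot: [-3.138, 0.003, 0.464]
force: [-0.2, -0.7, -0.3]
grip_width: 0.0466
```

```bash
python3 - <<'E'
from look import *
o=sensors.get_obs(); print(o['time_s'],o['ee_pos'],o['eef_rot'],o['force'])
im=vision.camera('wrist'); cv2.imwrite('pics/wrist8.png',im)
E
```

```text
17.75 [ 0.58148955 -0.25321841  0.36576814] [-3.13757565e+00  2.97825214e-03  4.63593168e-01] [-0.20764504 -0.65986257 -0.25927643]
```

View pics/wrist8.png

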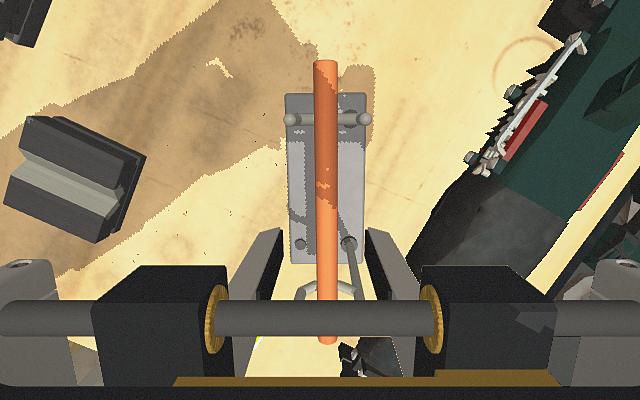

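```bash
python3 - <<'E'
from look import *
p=vision.camera_params('wrist')
a=ray(p,(61,325.5),.116); b=ray(p,(343,327.5),.116); print(a,b,(a+b)/2,np.linalg.norm(a-b),np.degrees(np.arctan2(*(a-b)[1::-1])))
o=sensors.get_obs(); print(o['ee_pos'])
E
```

```text
[ 0.67637031 -0.20663262  0.116     ] [ 0.48597104 -0.30397375  0.116     ] [ 0.58117068 -0.25530319  0.116     ] 0.21383914460315134 27.07827164991806
[ 0.58167973 -0.25333551  0.36783082]
```

>>> arm_command(plan=[0,0,-0.002,-0.06,0,0,0,-0.003,-0.12,0,0,0,-0.003,-0.16,0,0,0,-0.003,-0.18,0,0,0,-0.003,-0.18,0,1,0,-0.003,-0.18,0,1,0,-0.003,-0.18,0,1,0,-0.003,-0.18,0,1,0,-0.003,-0.18,0,1,0,-0.003,-0.18,0,1,0,-0.003,-0.18,0,1,0,-0.003,-0.18,0], newtons=25)

```text
time_s: 19.0
ee_pos: [0.5821, -0.2547, 0.2969]
eef_rot: [3.141, -0.0, 0.466]
force: [-1.6, 1.3, 3.3]
grip_width: 0.0151
```

>>> arm_command(plan=[1,0,0,0.02,0,1,0,0,0.05,0,1,0,0,0.09,0,1,0,0,0.13,0,1,0,0,0.17,0,1,0,0,0.21,0,1,0,0,0.25,0,1,0,0,0.25,0])

```text
time_s: 19.8
ee_pos: [0.582, -0.2547, 0.3997]
eef_rot: [3.138, -0.003, 0.466]
force: [0.0, 0.0, -3.1]
grip_width: 0.0154
```

```bash
python3 - <<'E'
from look import *
o=sensors.get_obs(); print(o['time_s'],o['ee_pos'],o['eef_rot'],o['force'])
cv2.imwrite('pics/wrist9.png',vision.camera('wrist'))
cv2.imwrite('pics/scene9.png',vision.camera('scene'))
E
```

```text
19.8 [ 0.58204445 -0.25471094  0.39965747] [ 3.13811289e+00 -2.51524799e-03  4.65550836e-01] [ 1.91658196e-02  4.75226754e-04 -3.10537842e+00]
```

View pics/wrist9.png

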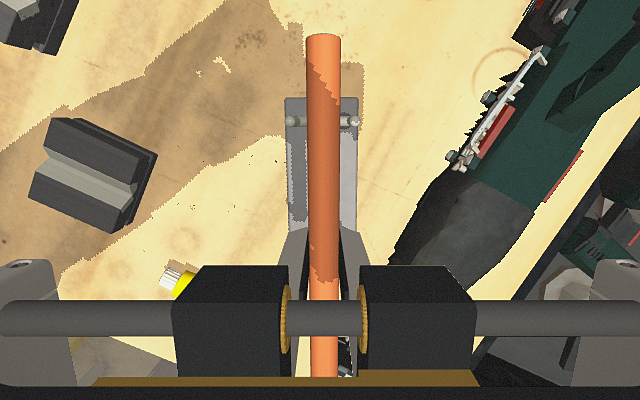

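View pics/scene9.png

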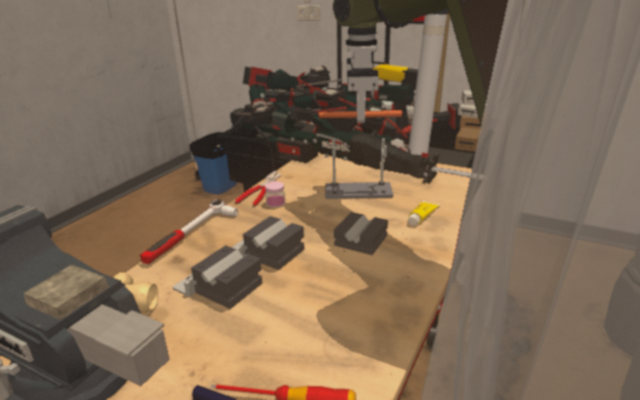

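>>> arm_command(plan=[1,0.03,0.08,0,0,1,0.06,0.18,0,0.04,1,0.1,0.28,0,0.1,1,0.127,0.38,0,0.16,1,0.127,0.48,0,0.22,1,0.127,0.58,0,0.28,1,0.127,0.68,0,0.34,1,0.127,0.78,0,0.4,1,0.127,0.87,0,0.45,1,0.127,0.94,0,0.477,1,0.127,0.97,0,0.477,1,0.127,0.97,0,0.477])

```text
time_s: 21.1
ee_pos: [0.6328, 0.1343, 0.3957]
eef_rot: [-3.14, 0.0, 1.465]
force: [0.4, -1.7, -2.7]
grip_width: 0.0153
```

>>> arm_command(plan=[1,0,0.05,0,0,1,0,0.094,-0.06,0,1,0,0.094,-0.12,0,1,0,0.094,-0.18,0,1,0,0.094,-0.22,0,1,0,0.094,-0.24,0,1,0,0.094,-0.24,0])

```text
time_s: 21.8
ee_pos: [0.633, 0.1702, 0.2999]
eef_rot: [-3.14, 0.001, 1.463]
force: [-0.6, -0.4, -2.9]
grip_width: 0.015
```

```bash
python3 - <<'E'
from look import *
o=sensors.get_obs(); print(o['time_s'],o['ee_pos'],o['eef_rot'],o['force'])
cv2.imwrite('pics/wrist10.png',vision.camera('wrist'))
im=vision.camera('scene');cv2.imwrite('pics/scene10.png',cv2.resize(im[130:330,150:400],(800,640))[:600])
im=vision.camera('top');cv2.imwrite('pics/top10.png',cv2.resize(im[120:240,180:340],(800,600)))
E
```

```text
21.8 [0.63300899 0.17015798 0.29990677] [-3.14034194e+00  5.02419403e-04  1.46335347e+00] [-0.6438895  -0.41094516 -2.88301556]
```

View pics/wrist10.png

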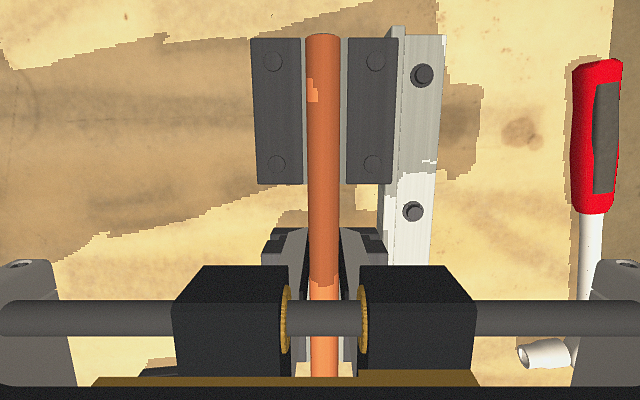

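View pics/scene10.png

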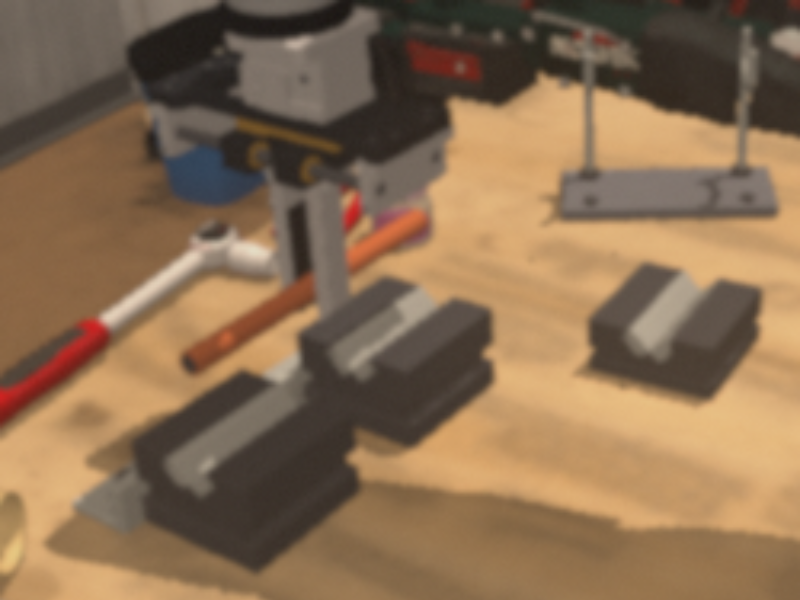

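```bash
python3 - <<'E'
from look import *
p=vision.camera_params('wrist'); o=sensors.get_obs(); t=o['ee_pos'];zr=t[2]-.18
A=[ray(p,(40,(302+347)/2),.06),ray(p,(182,(303.5+346)/2),.06)]
im=cv2.imread('pics/wrist10.png').astype(int);B,G,R=im[...,0],im[...,1],im[...,2]
m=(R>G*1.35)&(R>90)&(B<120); m[:,:295]=0;m[:,350:]=0
cc=lambda r: np.nonzero(m[r])[0].mean()
rows=np.arange(45,220);k=np.polyfit(rows,[cc(r) for r in rows],1);print(k)
Rr=[ray(p,(r,np.polyval(k,r)),zr) for r in(36,200)]
ey=(A[0]-A[1])/np.linalg.norm(A[0]-A[1]); print(A,'groove ang',np.degrees(np.arctan2(ey[0],ey[1])))
d=Rr[0]-Rr[1]; print(Rr,'rod ang',np.degrees(np.arctan2(d[0],d[1])))
n=np.array([ey[1],-ey[0],0])
print('rod offset perp', [(x-A[0])@n for x in Rr], 'rod far end past bolted far edge', (Rr[0]-A[0])@ey, np.linalg.norm(A[0]-A[1]))
E
```

```text
[7.15741155e-03 3.21889507e+02]
[array([0.64621984, 0.28700167, 0.06      ]), array([0.63688646, 0.19796119, 0.06      ])] groove ang 5.983993681337358
[array([0.64367213, 0.27553689, 0.12194117]), array([0.63612392, 0.20050158, 0.12194117])] rod ang 5.744370551117679
rod offset perp [np.float64(-0.0013386184053198245), np.float64(-0.0010232219098820698)] rod far end past bolted far edge -0.011667912917771557 0.08952832249499197
```

>>> arm_command(plan=[1,0.002,0.002,-0.04,0,1,0.002,0.002,-0.08,0,1,0.002,0.002,-0.11,0,1,0.002,0.002,-0.13,0,1,0.002,0.002,-0.14,0,1,0.002,0.002,-0.145,0,1,0.002,0.002,-0.145,0])

```text
time_s: 22.65
ee_pos: [0.6337, 0.1717, 0.2427]
eef_rot: [3.141, -0.0, 1.465]
force: [-0.5, 0.1, -2.8]
grip_width: 0.0152
```

>>> arm_command(plan=[1,0,0,-0.003,0,1,0,0,-0.006,0,1,0,0,-0.006,0])

```text
time_s: 22.95
ee_pos: [0.6337, 0.1717, 0.2403]
eef_rot: [3.141, -0.0, 1.465]
force: [-0.3, -0.3, -2.7]
grip_width: 0.0154
```

>>> arm_command(plan=[1,0,0,-0.0025,0,1,0,0,-0.005,0,1,0,0,-0.005,0])

```text
time_s: 23.25
ee_pos: [0.6337, 0.1717, 0.2389]
eef_rot: [3.141, -0.0, 1.465]
force: [-4.0, -1.4, 3.5]
grip_width: 0.0155
```

>>> arm_command(plan=[1,0,0,-0.0025,0,1,0,0,-0.0025,0])

```text
time_s: 23.45
ee_pos: [0.6337, 0.1718, 0.2388]
eef_rot: [3.141, -0.0, 1.465]
force: [-9.2, -1.9, 13.1]
grip_width: 0.0149
```

>>> arm_command(plan=[1,-0.002,0,0.001,0,1,-0.002,0,0.001,0])

```text
time_s: 23.65
ee_pos: [0.6331, 0.1717, 0.2385]
eef_rot: [3.14, -0.001, 1.464]
force: [-1.6, -1.2, 6.8]
grip_width: 0.0149
```

>>> arm_command(plan=[1,-0.001,0,-0.001,0,1,-0.001,0,-0.001,0])

```text
time_s: 23.85
ee_pos: [0.6329, 0.1717, 0.2385]
eef_rot: [3.139, -0.001, 1.465]
force: [-0.3, -0.8, 8.7]
grip_width: 0.015
```

```bash
python3 - <<'E'
from look import *
o=sensors.get_obs(); print(o['time_s'],o['ee_pos'],o['eef_rot'],o['force'],o['moment'])
cv2.imwrite('pics/wrist11.png',vision.camera('wrist'))
im=vision.camera('scene');cv2.imwrite('pics/scene11.png',cv2.resize(im[180:320,170:350],None,fx=4.2,fy=4.2,interpolation=cv2.INTER_CUBIC))
E
```

```text
23.85 [0.63287955 0.17167463 0.2384884 ] [ 3.13895156e+00 -7.07137841e-04  1.46450625e+00] [-0.3072021  -0.7810645   8.70167118] [-0.19667536 -0.06346103 -0.03282912]
```

View pics/wrist11.png

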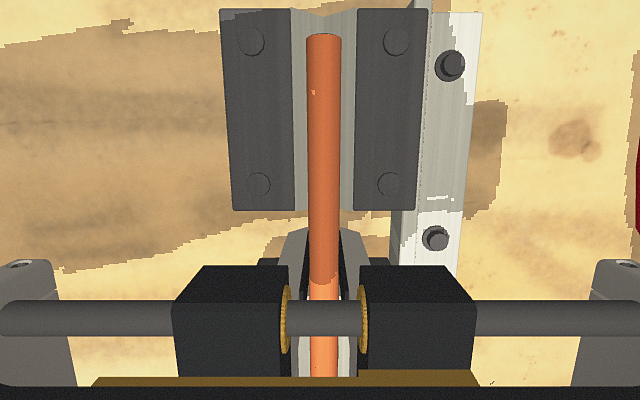

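View pics/scene11.png

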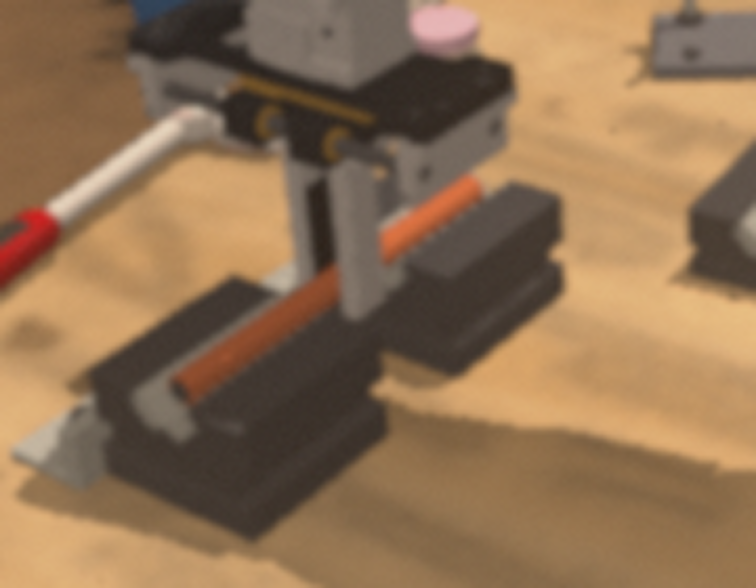

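>>> arm_command(plan=[1,0,0,0.001,0,0.5,0,0,0.001,0,0.3,0,0,0.001,0,0.3,0,0,0.001,0,0.3,0,0,0.001,0,0.3,0,0,0.001,0,0.3,0,0,0.001,0])

```text
time_s: 24.65
ee_pos: [0.6324, 0.1717, 0.2376]
eef_rot: [-3.141, 0.0, 1.465]
force: [-0.1, -0.4, -0.5]
grip_width: 0.033
```

>>> arm_command(plan=[0.3,0,0,0.02,0,0.3,0,0,0.06,0,0.3,0,0,0.12,0,0.3,0,0,0.2,0,0.3,0,0,0.3,0,0.3,-0.1,0,0.4,0,0.3,-0.22,0,0.45,-0.07,0.3,-0.35,0,0.45,-0.14,0.3,-0.35,0,0.45,-0.21,0.3,-0.35,0,0.45,-0.28,0.3,-0.35,0,0.45,-0.35,0.3,-0.35,0,0.45,-0.42,0.3,-0.35,0,0.45,-0.49,0.3,-0.35,0,0.45,-0.56,0.3,-0.35,0,0.45,-0.63,0.3,-0.35,0,0.45,-0.7,0.3,-0.35,0,0.45,-0.75,0.3,-0.35,0,0.45,-0.75])

```text
time_s: 26.45
ee_pos: [0.4922, 0.1716, 0.419]
eef_rot: [-3.141, -0.002, -0.108]
force: [-0.3, 0.3, 0.4]
grip_width: 0.0324
```

```bash
python3 - <<'E'
from look import *
o=sensors.get_obs(); print(o['time_s'],o['ee_pos'],o['eef_rot'],o['force'],o['grip_width'])
cv2.imwrite('pics/wrist12.png',vision.camera('wrist'))
im=vision.camera('scene');cv2.imwrite('pics/scene12.png',im);cv2.imwrite('pics/scene12z.png',cv2.resize(im[180:320,170:350],None,fx=4.2,fy=4.2,interpolation=cv2.INTER_CUBIC))
E
```

```text
26.45 [0.49222654 0.17162549 0.41902592] [-3.14097559e+00 -1.53100406e-03 -1.07841275e-01] [-0.27975747  0.2968245   0.44121656] 0.03236523438206739
```

View pics/wrist12.png

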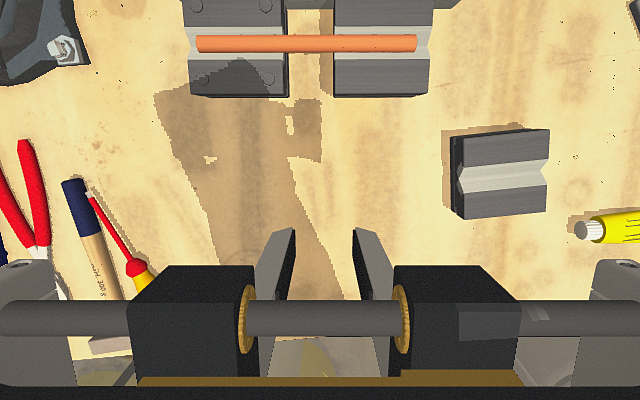

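View pics/scene12z.png

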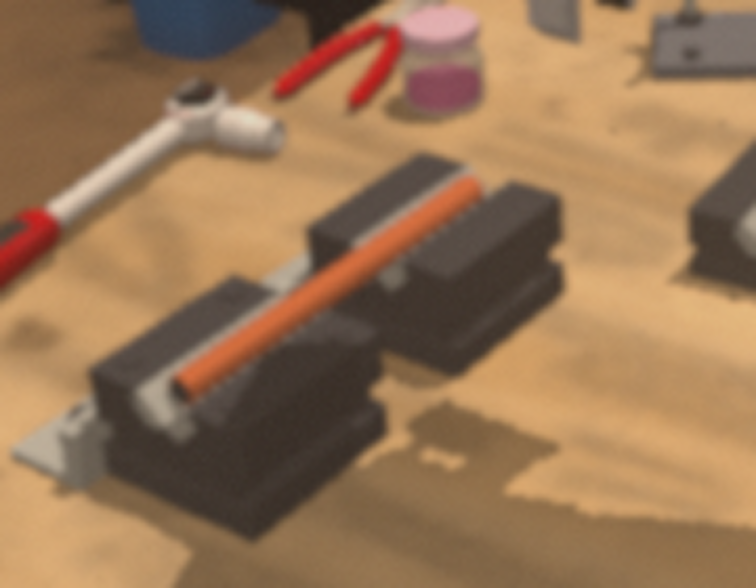

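```bash
python3 - <<'E'
import cv2
im=cv2.imread('pics/wrist12.png')
cv2.imwrite('pics/w12y.png',cv2.resize(im[0:110,175:445],None,fx=2.9,fy=2.9,interpolation=cv2.INTER_CUBIC))
from look import *
p=vision.camera_params('wrist')
a=ray(p,(43.5,196.5),.057);b=ray(p,(43.5,416.5),.057); print('rod',a,b,(a+b)/2,np.linalg.norm(a-b))
E
```

```text
rod [0.64359328 0.27826279 0.057     ] [0.62187871 0.06886348 0.057     ] [0.632736   0.17356313 0.057     ] 0.21052219426751936
```

View pics/w12y.png

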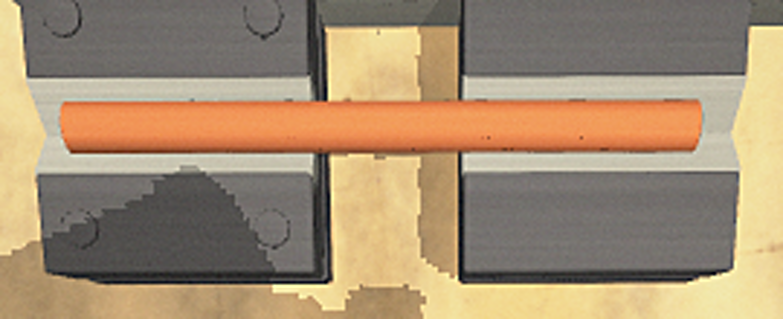

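```bash
python3 - <<'E'
from station import job
print(job.hand_in())
E
```

```text
the job is handed in; nothing more can be done
None
```

The job is done and handed in at about 26.5 s of the 61 s. I pushed the matching V-block along the bench with the half-open fingers. It went first to the robot's right and then ahead against the fence, staying flat the whole way. I then gripped the copper rod, lifted it clear of the hooks, lowered it until it rested in both grooves, let go and backed off.

**Checks after pushing the block:**
- **Seating:** the pushing force rose to about 26 N on contact with the fence, and the picture showed the block against it. I did not take a separate close-up of this after backing off.
- **Grooves:** the two grooves line up in the wrist picture to within about a pixel.
- **Gap:** it measured 49 to 52 mm, depending on which edges I used.

**Checks on the rod after release:**
- **Position:** it lies level in both grooves, with its centre about 2 to 3 mm from the middle of the gap.
- **Lowering:** while lowering, it first touched the far side of a groove with about 13 N. I shifted it about 1 mm towards the robot so it sat properly before I opened the gripper.

**Disagreements:** camera estimates of the same points differed by up to 2 to 3 mm. One automatic outline fit of the bolted block's angle from the wrist view was well off because part of it was out of frame. I ignored that fit and used edge measurements instead.

The low block, paste tube and jar were never touched, and the arm was clear of everything at the end.

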